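# Set a light-sensor goniometer to 40 degrees under the next LED

## Task

Set up the next point of the light-sensor test: lift the rotary stage by its black rib, never by the dial, and seat it flat on the test plate between the locating pins, dial end beside the LED turret. Let go, then turn the dial by its blue sensor holder until the scale reads 40 against the red index line, and click the turret on from the green LED to the blue one, so that blue faces the dial. Do not shove the pliers about.

Things in the scene. Friction and masses are not known exactly. Their poses are not given: they have to be found in the camera images.
- rotary_stage: Loose rotary stage, 156 x 74 mm base 10 mm thick, 64 mm high, 0.52 kg (x 0.8 to 1.3, hidden). Origin: centre of underside; z up, x from junction box to dial. Along x: grey box (-76..-49 mm, 60 wide, posts to z 59 mm), black carrying rib (-50..-12, 28 wide, z 10..44), index block with red line (to -3), dial housing 68 diameter at +30. Starts upright on the bench, within 0.35 rad of the plate's yaw.
- rib_grip (a point): Grip point of the black rib: stage-local x -29 mm, y 0, z 32 mm. Grip across its 28 mm width (fingers close along the stage's y). The base's top is 22 mm below this point; there is room along x for a finger up to 40 mm wide.
- stage_dial (a point): Point on the dial's axis at the level of the stage's underside (stage-local x +30 mm). When seated it coincides with nest_dial.
- dial (a joint): Reading of the dial at the red index line, rad (40 degrees = 0.698). 66 mm light disc graduated 0 to 180: short ticks every 5 degrees, longer every 10, longest every 30, zero tick red. The reading grows as the dial turns clockwise seen from above. Stays where left (friction 0.035 N m); starts between 110 and 170 degrees; stops just beyond 0 and 180.
- dial_grip (a point): On the dial's axis, 54 mm above the stage's underside: grip point of the blue sensor holder, a block 16 mm thick, 42 long, standing 32 to 64 mm above the underside. The point turns with the dial: its y runs along the 42 mm (lens at the -y end), x across the 16 mm (fingers close along x). The dial's face is 22 mm below this point.
- test_plate: Black plate 182 x 180 x 8 mm, fixed to the bench. Origin: centre of underside, z up. Eight 8 mm steel pins, 12 mm high with tapered tips, frame the seat (156 mm along x, 74 along y, centre at x 0, y +37 mm) with 1.5 mm play on every side; the stage sits with its x along the plate's x. LED turret axis at x +30, y -55 mm; its foot is 62 mm wide, with a detent plunger along +x.
- nest_centre (a point): Centre of the seat on the plate's upper face, 8 mm above the bench: where the stage's origin comes to lie.
- nest_dial (a point): Point of the plate's upper face over which the dial's axis stands when the stage is seated (30 mm from nest_centre along the plate's x).
- turret (a joint): Angle of the LED turret, rad; grows clockwise seen from above. Spring detents at 0 (red LED faces the dial), 1.047 (green), 2.094 (blue), 3.142 (white). Peak detent torque about 0.06 N m; released within some 20 degrees of a detent it snaps in. Starts at green.
- turret_grip (a point): On the turret's axis, 88 mm above the bench: grip point of the hexagonal head, 50 mm across flats, 66 to 96 mm above the bench, with a 38 mm disc on it to 98 mm. The point turns with the turret: a pair of flats faces its +y and -y, the others are 60 and 120 degrees round. Below is a round 54 mm skirt with the LEDs; dots of their colours are on the top face.
- pliers: Blue-handled pliers, 148 x 53 x 13 mm, lying behind the work: a bystander. Origin: centre of the underside.

How it is judged (in metres and radians):
On the way, in this order (a step that is already met when the one before it is completed fails the run):
1. the stage is seated between the pins, flat on the plate, and let go (horizontal distance between stage_dial and nest_dial below 0.005 m and angle between the x axis of rotary_stage and the x axis of test_plate, either way round below 0.07 rad and height (world z) of rotary_stage below 0.0105 m and angle between rotary_stage's own z axis and vertical below 0.03 rad and contact force between the fingers and rotary_stage below 0.3 N), for 0.2 s.
2. the dial reads 40 degrees with the stage still seated (horizontal distance between stage_dial and nest_dial below 0.005 m and angle between the x axis of rotary_stage and the x axis of test_plate, either way round below 0.07 rad and height (world z) of rotary_stage below 0.0105 m and angle between rotary_stage's own z axis and vertical below 0.03 rad and value of joint dial between 0.645772 and 0.750492 rad), for 0.2 s.
At the end, for the whole second after the job is handed in: the rotary stage is at rest in its seat (dial axis within 5 mm of its place, x along the plate's x within 0.07 rad, flat on the plate), the dial reads 40 degrees within 3 degrees, and the turret stands at the blue LED's detent within 5 degrees (all of step 2 and value of joint turret between 2.00713 and 2.18166 rad and linear speed of rotary_stage below 0.01 m/s); the robot touches nothing.
It fails at once if the stage is lifted by its dial (the grasp point is within 35 mm of dial_grip while the stage is more than 25 mm up) (height (world z) of rotary_stage above 0.025 m and distance between the grasp point and dial_grip below 0.035 m).
It fails at once if the pliers are shoved by more than 30 mm (distance of pliers from where it was at the start of the episode above 0.03 m).
It also fails if it takes over 72 s, if anything falls off the work surface, if the arm or the gripper's body presses on something with over 40 N, if the wrist force passes 120 N, or if a joint passes its speed limit or range.

## Robot

A 6-joint arm with a two-finger parallel gripper is mounted at the origin on a cart in front of the work surface, level with it; the furniture and walls round the work are solid. World frame = base frame: x ahead of the robot, y to its left, z up, the work surface at z = 0. Lengths are in mm, angles in rad, forces in N, time in s.
With the tool pointing down it reaches from about 375 to 825 mm from the base axis. Payload 5.5 kg.
Tool frame: the origin (TCP) lies at the very end of the fingers, on their centre line; the grasp point (between the pads) lies 19 mm behind it; z points along the fingers, y is the line along which they close (so a half turn about z gives the same grasp; the last joint's range is limited). The gripper opens to 85 mm and grips with 20 to 120 N. Pads are 22 mm wide; open, the fingers measure 114 mm over their backs; the gripper's body (76 mm by 85 mm) begins 54 mm behind the grasp point. The pads swing forward as they close: fully open they stand 13 mm farther back than shut.
Start: joints at [1.289, 0.314, -0.047, 1.21, 0, 1.571], TCP at [166.848, 576.33, 231.299] pointing down, gripper open.
Joint ranges: [-2.67, 2.67], [-0.69, 1.73], [-1.03, 1.25], [-2.08, 2.16], [-1.42, 1.45], [-3.14, 3.14]. Speed limits (rad/s): [2.39, 2.39, 3.01, 3.14, 3.14, 3.14].

## Interface

Orientations are given as a unit quaternion [x, y, z, w].
In Python, from rig import manip gives the robot as it stands.
- The arm moves only by the tool send_rows, never from a script. Its argument "series" is text: rows parted by semicolons, each of 7 numbers parted by spaces: the turn, a rotation vector about the tool's x, y, z in degrees, then the shift along the tool's x, y, z in m, then the finger opening in m, from 0 to 0.0854. A call has 1 to 8 rows; each row shifts and turns the commanded pose from where the row before left it, along the tool's axes as they then stand; what a row does not reach is not made up. A row lasts 1/12 s, in which the tool goes at most 41.7 mm and 7.16 degrees, less where a joint would pass 70% of its speed; a pose out of reach is approached as far as the arm can. A call with a gripper value outside its range is refused whole. The fingers move at their own pace and stop on an object; "newtons" is the grip in N (left out, the last holds). Time passes only in rows, so rows that do not move let the fingers close. It gives the time, the measured TCP pose, the force, the opening and the grip force at its end, in the units of the state.
- manip.get_obs(): the state, without advancing time (a new reading comes with each control period).
- manip.get_image(name): name is "side" or "top"; returns a dict with "frame" (400x640x3 uint8, red, green, blue), "z_map" (400x640 float32, mm along the optical axis (not along the pixel's ray), 0 where there is no reading), "camera_matrix" (3x3 intrinsics, pixels), "R" (3x3) and "t" (3): a world point X has camera coordinates R X + t. Camera axes: x right, y down, z forward; pixel columns grow to the right and rows downward; lengths in mm; the calibration is good to about 2 mm. A picture is of the moment at which its call begins.
- manip.close_job(): hands the job in; it is judged then, once.
The state is a dict: "clock": time; "joints": joint angles; "joint_vel": joint speeds; "tau": joint torques, N m; "tcp_pos": TCP position; "eef_rot": TCP orientation; "wrist_force": force on the tool from outside, world axes, zero at the start; "wrist_torque": the same for the moment, N m; "opening": opening from 0.0 (shut) to 1.0 (fully open); "finger_force": force on a finger pad.
Only numpy, scipy, OpenCV 4.12 (cv2) and the standard library are available. Lean on these libraries where they do the work, as an engineer would, in place of code of your own. Each camera call takes 0.05 s, during which the arm holds its last target. There are 200 camera calls.

## Working session

There is one attempt and no reset: what is moved stays moved. The work goes in short steps, Python scripts to look and compute and a tool call to move; the robot and the scene stay as the last step left them, time stands still between calls to the robot, and variables do not carry over. Pictures are saved under pics/ and viewed, at most 10 in all, crops included, and the job is handed in when it is done.

Besides the shell and the picture viewer there is one more tool, called after "Call:" as name(argument=value, ...), one argument or row to a line, values as JSON. send_rows: Moves the arm, as the interface text tells. Its arguments: {"type":"object","properties":{"series":{"type":"string"},"newtons":{"type":"number"}},"required":["series"]}

```bash
mkdir -p pics; ls; cat > h.py <<'E'
import numpy as np, cv2
from rig import manip
def shot(name):
    d=manip.get_image(name); np.savez(f'/tmp/{name}.npz',**{k:np.asarray(v) for k,v in d.items()}); return d
def load(name): return dict(np.load(f'/tmp/{name}.npz'))
def ray(d,u,v,z):
    K,R,t=d['camera_matrix'],d['R'],d['t']
    c=-R.T@t; r=R.T@np.linalg.inv(K)@np.array([u,v,1.]); return c+r*(z-c[2])/r[2]
def proj(d,X):
    p=d['camera_matrix']@(d['R']@np.asarray(X,float)+d['t']); return p[:2]/p[2]
def cloud(d):
    K,R,t=d['camera_matrix'],d['R'],d['t']; Z=d['z_map'].astype(float)
    v,u=np.mgrid[:Z.shape[0],:Z.shape[1]]
    P=np.stack([u,v,np.ones_like(u)],-1)@np.linalg.inv(K).T*Z[...,None]
    return (P-t)@R
E
python3 - <<'E'
from h import *
print(manip.get_obs())
for n in('top','side'):
    d=shot(n); cv2.imwrite(f'pics/{n}0.png',d['frame'][...,::-1]); print(n,-d['R'].T@d['t'],d['R'],d['camera_matrix'])
E
```

```text
pics
{'clock': 0.0, 'joints': array([ 1.28901073e+00,  3.14238545e-01, -4.80894157e-02,  1.21023477e+00,
       -2.17141228e-05,  1.57077632e+00]), 'joint_vel': array([-0.00072558,  0.00227557, -0.00047656, -0.00012845,  0.00215955,
        0.00102845]), 'tau': array([-2.43371593e-03, -5.39594650e+01,  3.39747119e+01,  1.93700037e-02,
       -4.50114940e-04,  2.86701500e-06]), 'tcp_pos': array([166.68225377, 575.7559943 , 230.42255932]), 'eef_rot': array([ 1.40417150e-01,  9.90092038e-01, -8.75974646e-04, -1.13284915e-04]), 'wrist_force': array([ 0.05657518,  0.20133339, -0.29820419]), 'wrist_torque': array([-0.00092376, -0.00454542, -0.00319991]), 'finger_force': 0.0, 'opening': 1.0011204660392803}
top [532.34684318  36.4087204  944.96478123] [[-0.008502   -0.99991569  0.00981515]
 [-0.99841506  0.00794234 -0.0557161 ]
 [ 0.05563345 -0.01027329 -0.99839841]] [[372.95197846   0.         320.49431063]
 [  0.         372.95197846 196.77845206]
 [  0.           0.           1.        ]]
side [1263.90775225  184.77676704  655.77967288] [[-0.23667978  0.9715204   0.01143674]
 [ 0.61157333  0.1581162  -0.77522728]
 [-0.75495745 -0.17648622 -0.63157887]] [[464.80944862   0.         315.74229297]
 [  0.         464.80944862 206.38732694]
 [  0.           0.           1.        ]]
```

View pics/top0.png

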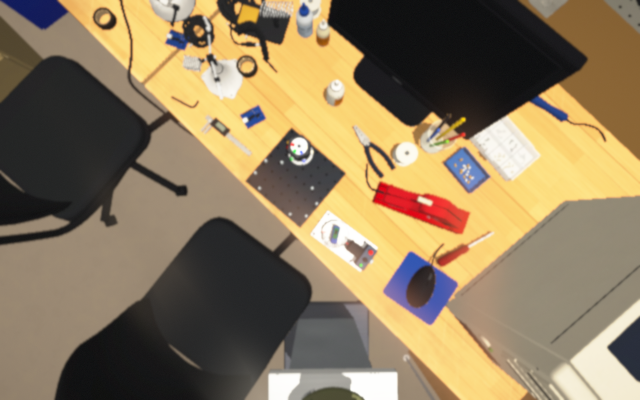

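View pics/side0.png

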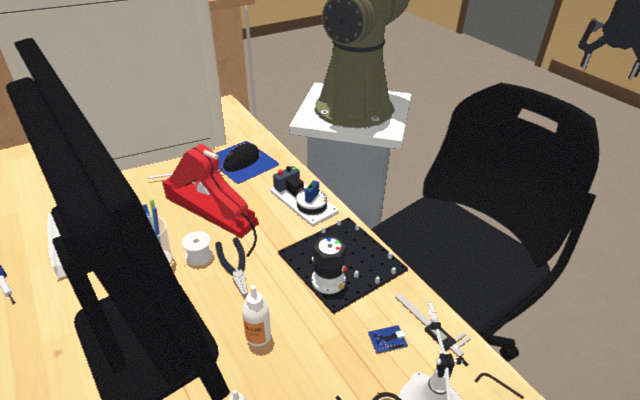

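The views show the plate near top (296,176), with the turret at (299,150). The stage is near (345,240) with its dial at upper left, and the pliers are near (372,150). I'll enlarge both.

```bash
python3 - <<'E'
from h import *
t=load('top')['frame'][118:278,235:395]; s=load('side')['frame'][140:310,250:420]
cv2.imwrite('pics/c0.png',np.hstack([cv2.resize(t,(400,400),interpolation=cv2.INTER_CUBIC),cv2.resize(s,(400,400),interpolation=cv2.INTER_CUBIC)])[...,::-1])
d=load('top');P=cloud(d)
for u,v in[(296,190),(299,150),(335,233),(365,258),(345,240),(320,230),(372,160),(300,260)]:print(u,v,P[v,u].round(1))
E
```

```text
296 190 [602.   88.2   9.6]
299 150 [686.7  75.9 100.5]
335 233 [495.9  -6.   66.2]
365 258 [436.5 -76.1  62.5]
345 240 [477.3 -31.8  32.6]
320 230 [501.4  28.7  11.7]
372 160 [ 676.  -103.7   13.2]
300 260 [ 341.9  113.9 -752.6]
```

View pics/c0.png

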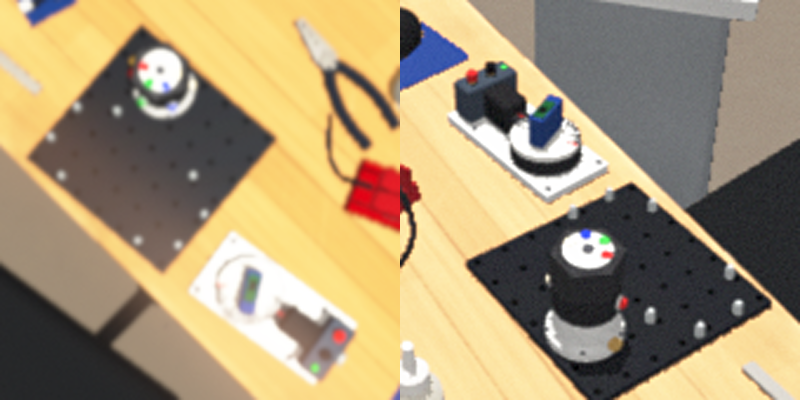

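The crop shows all eight pins: (77,106), (117,111), (51,137), (61,175), (193,175), (204,213), (178,245) and (138,240). The stage's dial is at about (243,290), and its box is at lower right. Next I'll measure these.

```bash
cat >> h.py <<'E'
def pins(d):
    """plate pose from the 8 bright pins (top view); crop guesses"""
    G=cv2.cvtColor(d['frame'],cv2.COLOR_RGB2GRAY).astype(float); out=[]
    for a,b in[(77,106),(51,137),(61,175),(138,240),(178,245),(204,213),(193,175),(117,111)]:
        u0,v0=round(235+a/2.5),round(118+b/2.5)
        w=G[v0-3:v0+4,u0-3:u0+4]; w=np.clip(w-np.median(w)-25,0,None)
        v,u=np.mgrid[v0-3:v0+4,u0-3:u0+4]; out.append(ray(d,(u*w).sum()/w.sum(),(v*w).sum()/w.sum(),15)[:2])
    return np.array(out)
def stage(d,box=(300,205,395,285),z=10):
    """stage rectangle from its non-wood pixels: corners (4x2) on the plane z"""
    u0,v0,u1,v1=box; k=8
    im=cv2.resize(d['frame'][v0:v1,u0:u1],None,fx=k,fy=k,interpolation=cv2.INTER_CUBIC)
    hsv=cv2.cvtColor(im,cv2.COLOR_RGB2HSV); m=((hsv[...,1]<75)|(hsv[...,2]<110)|(abs(hsv[...,0].astype(int)-110)<25)).astype(np.uint8)
    m=cv2.morphologyEx(m,cv2.MORPH_OPEN,np.ones((15,15)))
    return m,im
E
python3 - <<'E'
from h import *
d=load('top'); p=pins(d); c=p.mean(0); print(p.round(1).tolist(),c.round(1))
print('dists',[round(float(np.linalg.norm(p[i]-p[(i+1)%8])),1) for i in range(8)])
q=p-c
# x dir: pins0,1 (+x end) minus 4,5 ; long pairs 7-6, 2-3
for a,b in((0,5),(1,4),(7,6),(2,3)): e=p[a]-p[b]; print(a,b,np.linalg.norm(e).round(1),np.degrees(np.arctan2(e[1],e[0])).round(2))
m,im=stage(d)
im2=im.copy(); cs,_=cv2.findContours(m,cv2.RETR_EXTERNAL,cv2.CHAIN_APPROX_NONE); cv2.drawContours(im2,cs,-1,(255,0,255),1)
cv2.imwrite('pics/st.png',im2[...,::-1])
for cc in cs:
    if cv2.contourArea(cc)<20000: continue
    uv=(cc[:,0]+.5)/8-.5+[300,205]; W=np.array([ray(d,*x,10)[:2] for x in uv]).astype(np.float32); r=cv2.minAreaRect(W); print(r, cv2.boxPoints(r).round(1).tolist())
hsv=cv2.cvtColor(im,cv2.COLOR_RGB2HSV); P=cloud(d)
E
```

```text
[[681.0, 167.1], [649.3, 193.5], [606.1, 181.9], [540.9, 105.1], [533.3, 59.6], [565.0, 32.4], [607.3, 48.4], [672.8, 124.1]] [607. 114.]
dists [41.2, 44.7, 100.8, 46.1, 41.8, 45.3, 100.0, 43.8]
0 5 177.7 49.26
1 4 177.2 49.08
7 6 100.0 49.16
2 3 100.8 49.63
((416.81201171875, 34.983890533447266), (90.47572326660156, 100.21485900878906), 89.69193267822266) [[366.5, -10.0], [466.70001220703125, -10.5], [467.20001220703125, 80.0], [366.8999938964844, 80.5]]
((471.46697998046875, -33.75825500488281), (169.66778564453125, 78.98886108398438), 53.063655853271484) [[388.8999938964844, -77.80000305175781], [452.1000061035156, -125.30000305175781], [554.0, 10.300000190734863], [490.8999938964844, 57.79999923706055]]
```

View pics/st.png

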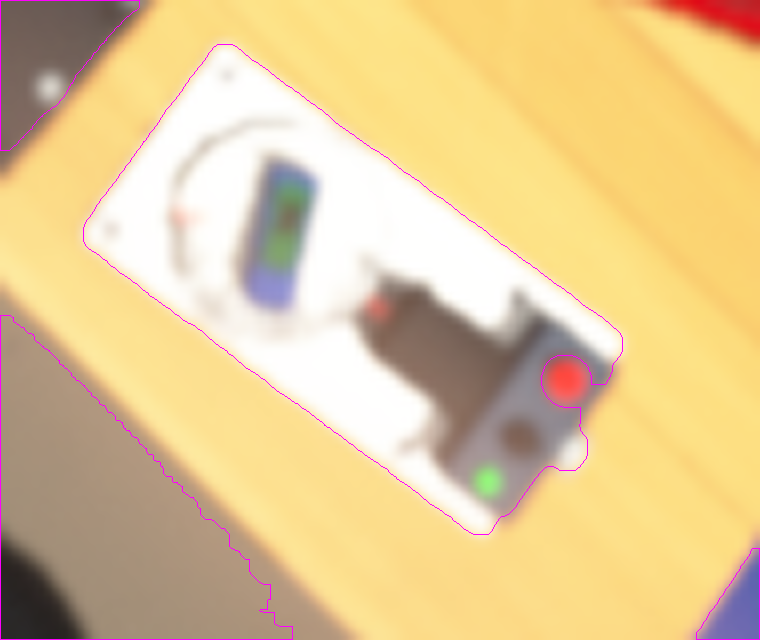

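The outline gives the base at about 53.1° yaw. Its back end is spoiled by a connector, so I'll anchor on the dial end and check against the depth points. My pin windows caught wood at the plate edge, so they need tightening.

```bash
sed -i '/^def pins/,/return np.array(out)/d' h.py; cat >> h.py <<'E'
def pins(d):
    """8 pins (top view), order +x end, +y side, -x end, -y side"""
    G=cv2.cvtColor(d['frame'],cv2.COLOR_RGB2GRAY); out=[]; k=8
    for a,b in[(77,106),(51,137),(61,175),(138,240),(178,245),(204,213),(193,175),(117,111)]:
        u0,v0=round(235+a/2.5),round(118+b/2.5)
        w=cv2.resize(G[v0-4:v0+5,u0-4:u0+5],None,fx=k,fy=k,interpolation=cv2.INTER_CUBIC).astype(float)
        x=y=9*k/2-.5; v,u=np.mgrid[:9*k,:9*k]
        for _ in range(8):
            g=np.exp(-((u-x)**2+(v-y)**2)/2/(1.1*k)**2)*np.clip(w-70,0,None); x,y=(u*g).sum()/g.sum(),(v*g).sum()/g.sum()
        out.append(ray(d,(x+.5)/k-.5+u0-4,(y+.5)/k-.5+v0-4,15)[:2])
    return np.array(out)
E
python3 - <<'E'
from h import *
d=load('top'); p=pins(d); c=p.mean(0); print(p.round(1).tolist(),c.round(1))
for a,b in((0,5),(1,4),(7,6),(2,3),(7,2),(6,3)): e=p[a]-p[b]; print(a,b,np.linalg.norm(e).round(1),np.degrees(np.arctan2(e[1],e[0])).round(2),((p[a]+p[b])/2).round(1))
P=cloud(d).reshape(-1,3)
th=np.radians(53.06);o=np.array([474.1,-30.3]);e=np.array([np.cos(th),np.sin(th)]);n=np.array([-e[1],e[0]])
L=np.stack([(P[:,:2]-o)@e,(P[:,:2]-o)@n,P[:,2]],1)
S=L[(abs(L[:,0])<95)&(abs(L[:,1])<55)]
for lo,hi,xa,xb in((38,48,-60,-5),(52,64,-95,-40),(56,70,0,60),(28,36,-10,80),(7,14,-95,95)):
    q=S[(S[:,2]>lo)&(S[:,2]<hi)&(S[:,0]>xa)&(S[:,0]<xb)]; print((lo,hi),len(q),q.mean(0).round(1),np.percentile(q,[2,98],axis=0).round(1).tolist())
E
```

```text
[[678.8, 165.9], [648.0, 191.8], [608.1, 180.0], [542.5, 103.9], [537.0, 63.1], [567.8, 36.8], [607.3, 48.4], [672.7, 124.1]] [607.8 114.3]
0 5 170.2 49.29 [623.3 101.3]
1 4 169.9 49.21 [592.5 127.4]
7 6 100.1 49.14 [640.   86.3]
2 3 100.5 49.24 [575.3 142. ]
7 2 85.5 -40.85 [640.4 152.1]
6 3 85.3 -40.58 [574.9  76.2]
(38, 48) 225 [-34.   -0.1  44.7] [[-57.7, -24.1, 39.9], [-12.1, 26.3, 47.8]]
(52, 64) 40 [-60.8  -5.5  58.3] [[-67.6, -22.4, 52.5], [-53.8, 12.4, 63.2]]
(56, 70) 124 [30.9 -0.4 64.9] [[18.8, -20.0, 60.4], [43.3, 18.9, 68.3]]
(28, 36) 446 [29.4 -0.8 32.8] [[-7.0, -30.4, 29.4], [60.6, 29.0, 35.8]]
(7, 14) 746 [ 8.8 -0.7 10.8] [[-67.2, -36.9, 7.8], [77.5, 35.7, 13.7]]
```

```bash
cat >> h.py <<'E'
from scipy.spatial.transform import Rotation as Rn
def yaw(o): a=Rn.from_quat(o['eef_rot']).as_matrix()[:,1]; return np.degrees(np.arctan2(a[1],a[0]))
def plan(target,ydeg,n,dyn=True):
    """rows to bring TCP to target (mm), tool y at ydeg, in n equal rows"""
    o=manip.get_obs(); p=o['tcp_pos']; A=Rn.from_quat(o['eef_rot']); y0=yaw(o)
    dy=ydeg-y0; dy=(dy+180)%360-180
    print('at',p.round(1),'yaw',round(y0,2),'q',o['joints'].round(2),'t',round(o['clock'],2),'F',o['wrist_force'].round(1),'tilt',A.as_matrix()[:2,2].round(4))
    D=(np.asarray(target,float)-p)/n
    print('turn about z/row',round(-dy/n,2))
    for i in range(n):
        B=Rn.from_euler('z',dy*i/n,degrees=True)*A; s=B.inv().apply(D); print(i,(s/1000).round(4))
E
python3 - <<'E'
from h import *
plan([457.1,-53.8,130],-36.9,20)
E
```

```text
at [166.7 575.9 230.5] yaw 73.86 q [ 1.29  0.31 -0.05  1.21 -0.    1.57] t 0.1 F [ 0.  -0.  -0.9] tilt [-0.0004 -0.0014]
turn about z/row 5.54
0 [-0.0227 -0.0262  0.0051]
1 [-0.0251 -0.0239  0.0051]
2 [-0.0273 -0.0213  0.0051]
3 [-0.0292 -0.0186  0.0051]
4 [-0.0309 -0.0157  0.0051]
5 [-0.0323 -0.0126  0.005 ]
6 [-0.0333 -0.0095  0.005 ]
7 [-0.0341 -0.0062  0.005 ]
8 [-0.0345 -0.0029  0.005 ]
9 [-0.0347  0.0005  0.005 ]
10 [-0.0345  0.0038  0.005 ]
11 [-0.0339  0.0071  0.005 ]
12 [-0.0331  0.0104  0.005 ]
13 [-0.0319  0.0135  0.005 ]
14 [-0.0305  0.0165  0.005 ]
15 [-0.0288  0.0194  0.005 ]
16 [-0.0267  0.0221  0.005 ]
17 [-0.0245  0.0245  0.005 ]
18 [-0.022   0.0268  0.005 ]
19 [-0.0193  0.0288  0.005 ]
```

Call:
send_rows(
  series="0 0 5.5 -0.023 -0.026 0.005 0.06;0 0 5.5 -0.025 -0.024 0.005 0.06;0 0 5.5 -0.027 -0.021 0.005 0.06;0 0 5.5 -0.029 -0.019 0.005 0.06;0 0 5.5 -0.031 -0.016 0.005 0.06;0 0 5.5 -0.032 -0.013 0.005 0.06;0 0 5.5 -0.033 -0.0095 0.005 0.06;0 0 5.5 -0.034 -0.006 0.005 0.06",
  newtons=40,
)

```text
clock: 0.77
tcp_pos: [282.6, 323.4, 190.8]
eef_rot: [0.503, 0.864, -0.0, 0.0]
wrist_force: [1.1, 0.5, 0.5]
opening: 0.706
finger_force: 0.0
```

Call:
send_rows(
  series="0 0 5.5 -0.0345 -0.003 0.005 0.06;0 0 5.5 -0.0345 0.0005 0.005 0.06;0 0 5.5 -0.0345 0.004 0.005 0.06;0 0 5.5 -0.034 0.007 0.005 0.06;0 0 5.5 -0.033 0.0105 0.005 0.06;0 0 5.5 -0.032 0.0135 0.005 0.06",
)

```text
clock: 1.27
tcp_pos: [371.3, 135.4, 161.0]
eef_rot: [0.728, 0.686, 0.0, -0.0]
wrist_force: [0.7, 0.5, 1.0]
opening: 0.705
finger_force: 0.0
```

```bash
python3 - <<'E'
from h import *
plan([457.1,-53.8,130],-36.9,7)
E
```

```text
at [371.3 135.4 161. ] yaw -3.41 q [ 0.35 -0.03 -0.61  0.99  0.    1.98] t 1.27 F [0.7 0.5 1. ] tilt [0. 0.]
turn about z/row 4.78
0 [-0.0262  0.0138  0.0044]
1 [-0.025   0.016   0.0044]
2 [-0.0236  0.018   0.0044]
3 [-0.022   0.0199  0.0044]
4 [-0.0203  0.0217  0.0044]
5 [-0.0184  0.0233  0.0044]
6 [-0.0164  0.0248  0.0044]
```

Call:
send_rows(
  series="0 0 4.8 -0.026 0.014 0.0045 0.06;0 0 4.8 -0.025 0.016 0.0045 0.06;0 0 4.8 -0.0235 0.018 0.0045 0.06;0 0 4.8 -0.022 0.02 0.0045 0.06;0 0 4.8 -0.0205 0.022 0.0045 0.06;0 0 4.8 -0.0185 0.0235 0.0045 0.06;0 0 4.7 -0.0165 0.025 0.004 0.06;0 0 0 0 0 0 0.06",
)

```text
clock: 1.93
tcp_pos: [460.0, -56.2, 129.6]
eef_rot: [0.895, 0.446, -0.0, 0.001]
wrist_force: [-0.1, 0.3, 0.0]
opening: 0.702
finger_force: 0.0
```

```bash
python3 - <<'E'
from h import *
plan([457.1,-53.8,16],-36.9,1)
d=shot('side'); cv2.imwrite('pics/s1.png',cv2.resize(d['frame'][60:240,200:420],(733,600),interpolation=cv2.INTER_CUBIC)[...,::-1])
E
```

```text
at [460.  -56.2 129.6] yaw -37.08 q [-0.12  0.13 -0.52  0.92 -0.    2.1 ] t 1.93 F [-0.1  0.3  0. ] tilt [ 0.0006 -0.002 ]
turn about z/row -0.18
0 [ 0.0003 -0.004   0.1136]
```

Call:
send_rows(
  series="0 0 0 0 -0.004 0.01 0.06;0 0 0 0 0 0.03 0.06;0 0 0 0 0 0.03 0.06;0 0 0 0 0 0.025 0.06;0 0 0 0 0 0.015 0.06;0 0 0 0 0 0.003 0.06;0 0 0 0 0 0 0.06",
)

```text
clock: 2.57
tcp_pos: [453.1, -48.6, 16.1]
eef_rot: [0.893, 0.45, -0.001, -0.001]
wrist_force: [-0.3, 1.1, 0.2]
opening: 0.704
finger_force: 0.0
```

Call:
send_rows(
  series="0 0 0 0 0 0 0.02;0 0 0 0 0 0 0.02;0 0 0 0 0 0 0.02;0 0 0 0 0 0 0.02;0 0 0 0 0 0 0.02",
  newtons=40,
)

```text
clock: 2.98
tcp_pos: [457.2, -50.2, 19.0]
eef_rot: [0.894, 0.449, 0.002, 0.001]
wrist_force: [0.5, 0.2, 6.8]
opening: 0.32
finger_force: 40.7
```

```bash
python3 - <<'E'
from h import *
o=manip.get_obs(); print(o['tcp_pos'],o['wrist_force'],o['wrist_torque'],o['opening'],o['finger_force'],yaw(o))
d=shot('side'); cv2.imwrite('pics/s1.png',cv2.resize(d['frame'][60:240,200:420],(733,600),interpolation=cv2.INTER_CUBIC)[...,::-1])
E
```

```text
[457.22474082 -50.183057    18.98438148] [0.52132061 0.21346874 6.83402362] [-0.1699651  -0.07751098  0.01558163] 0.320007168066878 40.716973543167114 -36.6439307331279
```

View pics/s1.png

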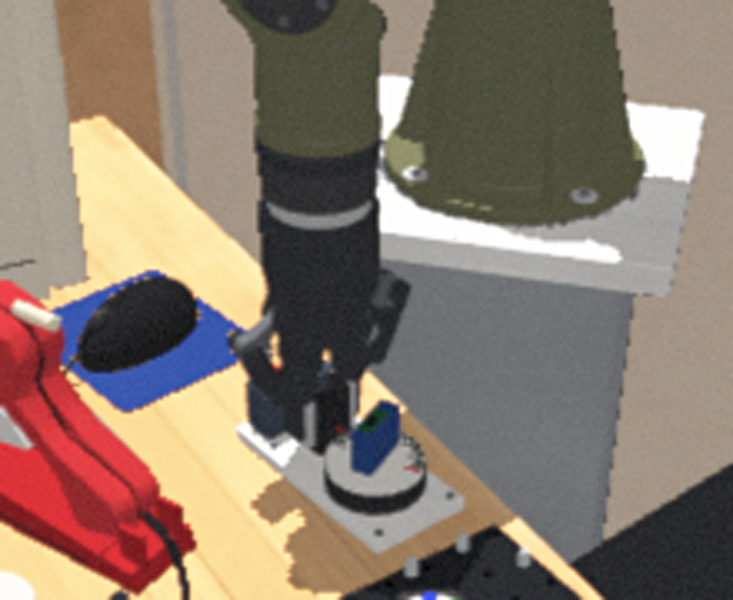

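The fingers hold the black rib, with the dial untouched at about (375,465) in the crop. I'll lift, then measure the dial relative to the tool from the top view.

Call:
send_rows(
  series="0 0 0 0 0 -0.005 0.02;0 0 0 0 0 -0.01 0.02;0 0 0 0 0 -0.015 0.02;0 0 0 0 0 -0.02 0.02;0 0 0 0 0 -0.015 0.02;0 0 0 0 0 -0.005 0.02;0 0 0 0 0 0 0.02;0 0 0 0 0 0 0.02",
  newtons=60,
)

```text
clock: 3.7
tcp_pos: [454.7, -49.8, 87.0]
eef_rot: [0.894, 0.449, -0.0, -0.0]
wrist_force: [-0.6, 0.2, -6.4]
opening: 0.314
finger_force: 61.0
```

```bash
cat >> h.py <<'E'
def local(d,o,e,zlo,zhi,box=(95,55)):
    P=cloud(d).reshape(-1,3); n=np.array([-e[1],e[0]]); L=np.stack([(P[:,:2]-o)@e,(P[:,:2]-o)@n,P[:,2]],1)
    return L[(abs(L[:,0])<box[0])&(abs(L[:,1])<box[1])&(L[:,2]>zlo)&(L[:,2]<zhi)]
E
python3 - <<'E'
from h import *
o=manip.get_obs(); p=o['tcp_pos']; th=np.radians(yaw(o)+90); e=np.array([np.cos(th),np.sin(th)])
plan([0,0,0],-40.8,1)
d=shot('top')
for lo,hi,xa,xb in((0,250,15,95),):
    q=local(d,p[:2],e,lo,hi,(120,60)); q=q[q[:,0]>15]
    h,b=np.histogram(q[:,2],np.arange(0,160,4)); print([(int(x),int(c)) for x,c in zip(b,h) if c>8])
    np.save('/tmp/q.npy',q)
cv2.imwrite('pics/t1.png',cv2.resize(d['frame'][195:275,290:390],(750,600),interpolation=cv2.INTER_CUBIC)[...,::-1])
E
```

```text
at [454.7 -49.8  87. ] yaw -36.65 q [-0.11  0.16 -0.59  0.82  0.    2.1 ] t 3.7 F [-0.6  0.2 -6.4] tilt [-0.0004  0.0001]
turn about z/row 4.15
0 [-0.2314 -0.3945  0.0872]
[(0, 570), (4, 27), (72, 21), (76, 369), (80, 106), (92, 29), (96, 134), (100, 362), (104, 9), (128, 41), (132, 101)]
```

View pics/t1.png

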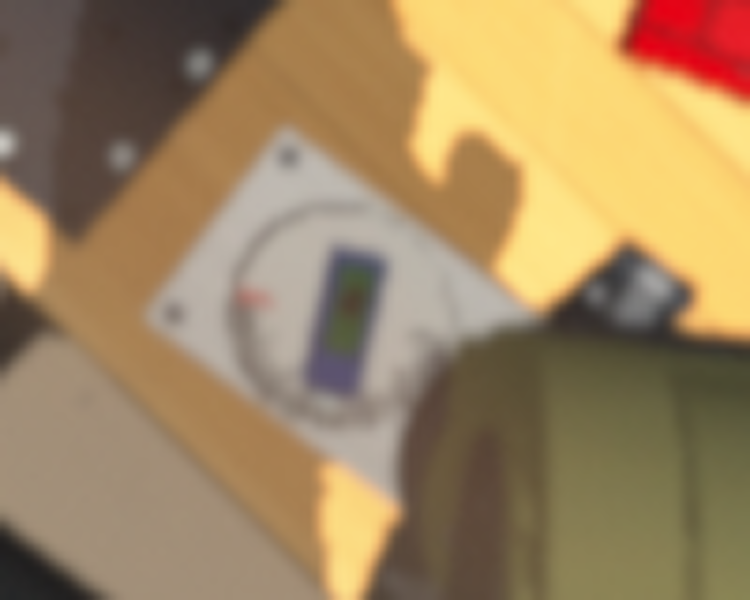

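The stage is held level, with its underside at z≈68. The dial ring is around (345,315), and the red zero tick is at (255,297).

```bash
python3 - <<'E'
from h import *
q=np.load('/tmp/q.npy')
for lo,hi in((72,84),(92,106),(124,140)):
    s=q[(q[:,2]>lo)&(q[:,2]<hi)]; print(lo,len(s),s.mean(0).round(2),np.percentile(s[:,:2],[1,5,50,95,99],axis=0).round(1).tolist())
s=q[(q[:,2]>94)&(q[:,2]<106)][:,:2].astype(np.float32); print('enclosing',cv2.minEnclosingCircle(s))
h=q[(q[:,2]>124)][:,:2].astype(np.float32); print(cv2.minAreaRect(h))
b=q[(q[:,2]>72)&(q[:,2]<84)][:,:2].astype(np.float32); print(cv2.minAreaRect(b))
# edges of the base in the image, plane z=77.5
d=load('top'); o=manip.get_obs(); p=o['tcp_pos']; th=np.radians(yaw(o)+90); e=np.array([np.cos(th),np.sin(th)]);n=np.array([-e[1],e[0]])
for u,v in((285,128),(145,318),(290,157),(173,314),(347,320)):
    z=77.5 if u!=347 else 131
    w=ray(d,290+(u+.5)/7.5-.5,195+(v+.5)/7.5-.5,z)[:2]-p[:2]; print((w@e).round(1),(w@n).round(1))
E
```

```text
72 496 [ 7.019e+01 -7.000e-02  7.875e+01] [[16.4, -37.0], [19.9, -35.8], [85.4, 0.3], [103.2, 35.2], [104.6, 36.4]]
92 533 [ 58.31  -1.02 100.56] [[26.3, -32.1], [29.7, -28.5], [61.0, -1.3], [85.3, 27.3], [88.7, 31.0]]
124 147 [5.7080e+01 1.0000e-02 1.3271e+02] [[44.1, -20.3], [46.5, -17.8], [57.2, -0.1], [67.4, 17.6], [69.9, 20.4]]
enclosing ((57.109798431396484, -0.12423112988471985), 33.67255783081055)
((47.00533676147461, 7.0121917724609375), (29.325998306274414, 63.07798767089844), 21.913299560546875)
((60.03630828857422, -0.255828857421875), (74.05522155761719, 89.8407974243164), 89.7242202758789)
103.8 -37.2
104.2 35.7
97.3 -30.8
97.9 29.6
57.3 -1.2
```

```bash
python3 - <<'E'
from h import *
plan([590.1,94.2,87],-40.8,10)
E
```

```text
at [454.2 -49.8  86.5] yaw -36.65 q [-0.11  0.16 -0.59  0.81  0.    2.1 ] t 3.75 F [ 0.   0.2 -6. ] tilt [-0.0016  0.0002]
turn about z/row 0.42
0 [ 0.0197  0.0023 -0.0001]
1 [ 0.0197  0.0022 -0.0001]
2 [ 0.0197  0.002  -0.0001]
3 [ 0.0197  0.0019 -0.0001]
4 [ 0.0197  0.0017 -0.0001]
5 [ 0.0197  0.0016 -0.0001]
6 [ 0.0197  0.0015 -0.0001]
7 [ 0.0198  0.0013 -0.0001]
8 [ 0.0198  0.0012 -0.0001]
9 [ 0.0198  0.001  -0.0001]
```

Call:
send_rows(
  series="0 0 0.4 0.01 0.001 0 0.02;0 0 0.4 0.02 0.002 0 0.02;0 0 0.4 0.02 0.002 0 0.02;0 0 0.4 0.02 0.002 0 0.02;0 0 0.4 0.02 0.002 0 0.02;0 0 0.4 0.02 0.002 0 0.02;0 0 0.4 0.02 0.0015 0 0.02;0 0 0.4 0.02 0.0015 0 0.02",
)

```text
clock: 4.42
tcp_pos: [558.7, 60.7, 85.8]
eef_rot: [0.906, 0.424, -0.001, -0.001]
wrist_force: [-0.3, -0.3, -5.6]
opening: 0.314
finger_force: 60.8
```

Call:
send_rows(
  series="0 0 0.4 0.02 0.001 0 0.02;0 0 0.4 0.017 0.001 0 0.02;0 0 0.15 0.01 0.001 0 0.02;0 0 0 0 0 0 0.02;0 0 0 0 0 0 0.02;0 0 0 0 0 0 0.02",
)

```text
clock: 4.92
tcp_pos: [590.2, 92.9, 86.4]
eef_rot: [0.909, 0.416, -0.001, -0.0]
wrist_force: [-0.3, -0.2, -6.1]
opening: 0.315
finger_force: 60.9
```

```bash
python3 - <<'E'
from h import *
plan([590.1,94.2,42],-40.8,1)
E
```

```text
at [590.2  92.9  86.4] yaw -40.81 q [ 0.16  0.4  -0.26  0.91 -0.    2.44] t 4.92 F [-0.3 -0.2 -6.1] tilt [-0.0022 -0.0007]
turn about z/row -0.01
0 [ 0.001  -0.0009  0.0444]
```

Correct and lower to just above the pin tips, then check against the plate from the top view.

Call:
send_rows(
  series="0 0 0 0.001 -0.001 0.01 0.02;0 0 0 0 0 0.015 0.02;0 0 0 0 0 0.014 0.02;0 0 0 0 0 0.004 0.02;0 0 0 0 0 0 0.02;0 0 0 0 0 0 0.02;0 0 0 0 0 0 0.02",
)

```text
clock: 5.5
tcp_pos: [591.9, 94.7, 45.1]
eef_rot: [0.909, 0.416, 0.001, 0.0]
wrist_force: [0.4, -1.0, -6.3]
opening: 0.315
finger_force: 60.7
```

```bash
python3 - <<'E'
from h import *
plan([590.1,94.2,42],-40.8,1)
d=shot('top'); s=shot('side'); o=manip.get_obs(); p=o['tcp_pos']; th=np.radians(yaw(o)+90); e=np.array([np.cos(th),np.sin(th)])
nd=np.array([607.8,114.3])+30*np.array([.6534,.757])
q=local(d,p[:2],e,30,110,(120,60)); q=q[q[:,0]>20]
print('want dial at',(nd-p[:2])@e,(nd-p[:2])@[-e[1],e[0]])
for lo,hi in((30,38),(48,62),(80,95)):
    r=q[(q[:,2]>lo)&(q[:,2]<hi)]; print(lo,len(r),r.mean(0).round(2),np.percentile(r[:,:2],[1,50,99],axis=0).round(1).tolist())
a=cv2.resize(d['frame'][130:215,245:335],(400,378),interpolation=cv2.INTER_CUBIC); b=cv2.resize(s['frame'][190:310,270:397],(400,378),interpolation=cv2.INTER_CUBIC)
cv2.imwrite('pics/h.png',np.hstack([a,b])[...,::-1])
E
```

```text
at [591.9  94.7  45.1] yaw -40.81 q [ 0.16  0.45 -0.31  0.82  0.    2.44] t 5.5 F [ 0.4 -1.  -6.3] tilt [0.0012 0.0002]
turn about z/row -0.01
0 [-0.0016 -0.001   0.0031]
want dial at 54.955389261000434 0.8572182865913227<stdin>:8: RuntimeWarning: Mean of empty slice.
  ret = um.true_divide(
Traceback (most recent call last):
IndexError: index -1 is out of bounds for axis 0 with size 0
```

```bash
python3 - <<'E'
from h import *
for i in range(3): d=shot('top'); print(manip.get_obs()['tcp_pos'].round(2))
s=shot('side'); o=manip.get_obs(); p=o['tcp_pos']; print(p.round(2)); th=np.radians(yaw(o)+90); e=np.array([np.cos(th),np.sin(th)])
q=local(d,p[:2],e,5,110,(120,60)); q=q[q[:,0]>20]
nd=np.array([607.8,114.3])+30*np.array([.6534,.757])
print('want dial at',(nd-p[:2])@e,(nd-p[:2])@[-e[1],e[0]])
h,b=np.histogram(q[:,2],np.arange(0,160,4)); print([(int(x),int(c)) for x,c in zip(b,h) if c>5])
a=cv2.resize(d['frame'][130:215,245:335],(400,378),interpolation=cv2.INTER_CUBIC); b=cv2.resize(s['frame'][190:310,270:397],(400,378),interpolation=cv2.INTER_CUBIC)
cv2.imwrite('pics/h.png',np.hstack([a,b])[...,::-1])
E
```

```text
[592.07  94.88  45.21]
[591.92  94.89  45.06]
[591.82  94.89  44.94]
[591.67  94.9   44.77]
want dial at 55.224757553976495 0.4540842167937633
[]
```

View pics/h.png

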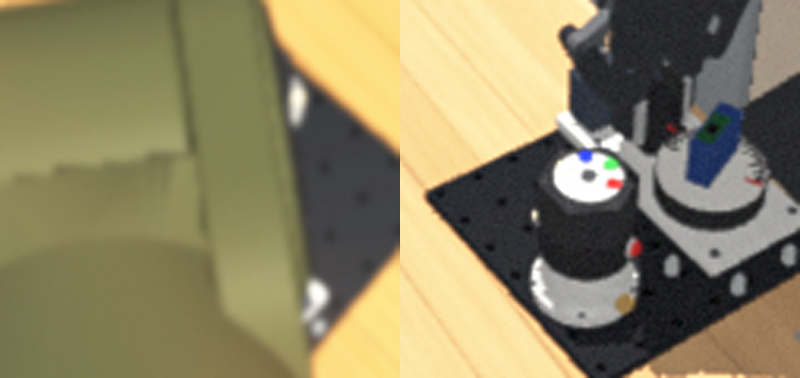

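The side view shows the stage held just above the pins, with the dial at crop (710,180), beside the turret. The arm covers the top view, so I'll apply the last tool correction and lower gently.

Call:
send_rows(
  series="0 0 0 -0.0015 -0.0005 0.002 0.02;0 0 0 0 0 0.002 0.02;0 0 0 0 0 0.002 0.02;0 0 0 0 0 0 0.02;0 0 0 0 0 0 0.02;0 0 0 0 0 0 0.02",
)

```text
clock: 6.3
tcp_pos: [589.9, 94.0, 38.2]
eef_rot: [0.909, 0.416, -0.0, -0.0]
wrist_force: [-0.7, 0.5, -6.3]
opening: 0.317
finger_force: 60.7
```

```bash
python3 - <<'E'
from h import *
plan([590.1,94.2,27],-40.8,1)
E
```

```text
at [589.9  94.   38.2] yaw -40.79 q [ 0.16  0.45 -0.32  0.8   0.    2.44] t 6.3 F [-0.7  0.5 -6.3] tilt [-0.0002 -0.    ]
turn about z/row 0.01
0 [0.0003 0.     0.0112]
```

Call:
send_rows(
  series="0 0 0 0 0 0.0015 0.02;0 0 0 0 0 0.0015 0.02;0 0 0 0 0 0.0015 0.02;0 0 0 0 0 0.0015 0.02;0 0 0 0 0 0 0.02;0 0 0 0 0 0 0.02",
)

```text
clock: 6.8
tcp_pos: [589.8, 94.0, 32.1]
eef_rot: [0.909, 0.416, -0.0, -0.0]
wrist_force: [0.1, -0.9, -6.1]
opening: 0.317
finger_force: 60.7
```

```bash
python3 - <<'E'
from h import *
plan([590.1,94.2,27],-40.8,1); print(manip.get_obs()['wrist_torque'].round(2))
E
```

```text
at [589.8  94.   32.1] yaw -40.8 q [ 0.16  0.46 -0.32  0.79  0.    2.44] t 6.8 F [ 0.1 -0.9 -6.1] tilt [-0.0003 -0.    ]
turn about z/row 0.0
0 [0.0003 0.0001 0.0051]
[-0.06  0.01 -0.02]
```

Call:
send_rows(
  series="0 0 0 0 0 0.0015 0.02;0 0 0 0 0 0.0015 0.02;0 0 0 0 0 0.001 0.02;0 0 0 0 0 0.001 0.02;0 0 0 0 0 0.0005 0.02;0 0 0 0 0 0 0.02;0 0 0 0 0 0 0.02",
)

```text
clock: 7.38
tcp_pos: [589.9, 94.0, 27.2]
eef_rot: [0.909, 0.416, 0.0, 0.0]
wrist_force: [-3.5, -0.6, 0.2]
opening: 0.316
finger_force: 61.6
```

Call:
send_rows(
  series="0 0 0 0 0 0 0.032;0 0 0 0 0 0 0.045;0 0 0 0 0 0 0.05;0 0 0 0 0 0 0.05;0 0 0 0 0 0 0.05",
)

```text
clock: 7.8
tcp_pos: [590.4, 94.1, 27.0]
eef_rot: [0.909, 0.416, 0.0, 0.0]
wrist_force: [0.2, -0.4, 0.3]
opening: 0.587
finger_force: 0.0
```

Call:
send_rows(
  series="0 0 0 0 0 -0.01 0.05;0 0 0 0 0 -0.025 0.05;0 0 0 0 0 -0.04 0.05;0 0 0 0 0 -0.04 0.05;0 0 0 -0.04 0 -0.03 0.05;0 0 0 -0.04 0 0 0.05;0 0 0 -0.04 0 0 0.05;0 0 0 -0.04 0 0 0.05",
)

```text
clock: 8.47
tcp_pos: [489.3, -22.9, 168.3]
eef_rot: [0.909, 0.417, 0.001, 0.001]
wrist_force: [-0.9, -1.3, 0.2]
opening: 0.591
finger_force: 0.0
```

Call:
send_rows(
  series="0 0 0 -0.04 0 0 0.05;0 0 0 -0.04 0 0 0.05;0 0 0 -0.03 0 0 0.05;0 0 0 0 0 0 0.05",
)

```text
clock: 8.8
tcp_pos: [414.2, -108.2, 167.5]
eef_rot: [0.91, 0.414, -0.001, 0.0]
wrist_force: [-0.7, -0.2, 0.2]
opening: 0.584
finger_force: 0.0
```

```bash
python3 - <<'E'
from h import *
plan([590,94,172],-40.8,1)
d=shot('top'); s=shot('side')
a=cv2.resize(d['frame'][130:210,250:330],(400,400),interpolation=cv2.INTER_CUBIC); b=cv2.resize(s['frame'][195:295,290:390],(400,400),interpolation=cv2.INTER_CUBIC)
cv2.imwrite('pics/p.png',np.hstack([a,b])[...,::-1])
th=np.radians(49.2);e=np.array([np.cos(th),np.sin(th)]);nc=np.array([607.8,114.3])
q=local(d,nc,e,5,110,(110,50))
for lo,hi,xa,xb in((14,24,-95,95),(34,48,-5,80),(62,80,0,60)):
    r=q[(q[:,2]>lo)&(q[:,2]<hi)&(q[:,0]>xa)&(q[:,0]<xb)]
    if len(r): print(lo,len(r),r.mean(0).round(2),np.percentile(r[:,:2],[1,50,99],axis=0).round(1).tolist())
E
```

```text
at [ 414.2 -108.2  167.5] yaw -41.06 q [-0.25  0.03 -0.54  1.   -0.    2.03] t 8.8 F [-0.7 -0.2  0.2] tilt [-0.0014 -0.0016]
turn about z/row -0.26
0 [ 2.679e-01 -2.000e-04 -5.100e-03]
14 822 [ 4.2   0.03 18.97] [[-83.1, -43.0], [-6.2, 0.7], [82.8, 41.2]]
34 438 [27.83 -0.36 40.86] [[-3.2, -31.6], [24.6, -0.4], [60.3, 31.3]]
62 129 [ 2.880e+01 -4.000e-02  7.295e+01] [[16.0, -19.7], [28.6, 0.0], [42.6, 20.3]]
```

View pics/p.png

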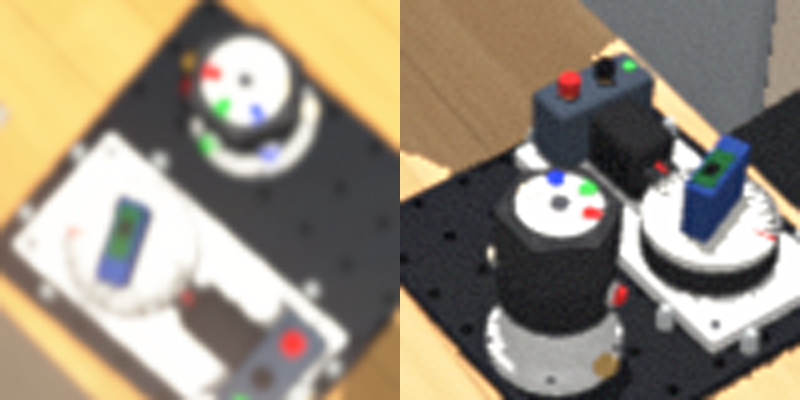

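The stage sits between the pins, with its base top at z≈19. The red zero tick is at left crop (72,233) and right crop (766,236). Now I'll read the dial.

```bash
cat >> h.py <<'E'
NC=np.array([607.8,114.3]); TH=49.2; E_=np.array([np.cos(np.radians(TH)),np.sin(np.radians(TH))])
def dial(d,c,verbose=True):
    """red zero tick near the rim -> reading; blue holder axis angle. c = dial centre (xy)"""
    k=6; F=d['frame']; u0,v0=[int(x)-25 for x in proj(d,[*c,40])]; im=cv2.resize(F[v0:v0+50,u0:u0+50],None,fx=k,fy=k,interpolation=cv2.INTER_CUBIC).astype(int)
    v,u=np.mgrid[:50*k,:50*k]; U=(u+.5)/k-.5+u0; V=(v+.5)/k-.5+v0
    K,R,t=d['camera_matrix'],d['R'],d['t']; cc=-R.T@t; r=np.stack([U,V,np.ones_like(U)],-1)@np.linalg.inv(K).T@R
    def at(z): return cc[:2]+r[...,:2]*((z-cc[2])/r[...,2])[...,None]-c
    X=at(40); rad=np.linalg.norm(X,axis=-1); red=np.clip(im[...,0]-np.maximum(im[...,1],im[...,2])-15,0,None)*((rad>18)&(rad<36))
    ang=np.degrees(np.arctan2(X[...,1],X[...,0])); rd=(TH+180-ang)%360; red=red*((rd>15)&(rd<340))
    w=red.astype(float); res=[(rd*w).sum()/w.sum(),(rad*w).sum()/w.sum(),w.sum()]
    X=at(72); m=(im[...,2]-im[...,0]>25)&(np.linalg.norm(X,axis=-1)<30); 
    rect=cv2.minAreaRect(X[m].astype(np.float32)); y=X[m]-X[m].mean(0); ev=np.linalg.svd(y.T@y)[0][:,0]
    print('reading,r,w',np.round(res,1),'holder c',X[m].mean(0).round(1),'axis',np.degrees(np.arctan2(ev[1],ev[0])).round(1),rect)
E
python3 - <<'E'
from h import *
c=NC+29.3*E_
for n in('top','side'): dial(load(n),c)
d=load('top'); q=local(d,c,np.array([1.,0]),64,80,(25,25))[:,:2].astype(np.float32); y=q-q.mean(0); ev=np.linalg.svd(y.T@y)[0][:,0]; print(len(q),q.mean(0),np.degrees(np.arctan2(ev[1],ev[0])),cv2.minAreaRect(q))
E
```

```text
reading,r,w [ 154.7   28.7 1719. ] holder c [-4.1 -1.2] axis 158.0 ((-1.1604585647583008, -0.8901185989379883), (15.699540138244629, 40.53065872192383), 70.3956298828125)
reading,r,w [  136.3    30.8 20705. ] holder c [6.3 3.1] axis 170.2 ((3.6185245513916016, 3.6521434783935547), (26.30925750732422, 54.7539176940918), 75.73663330078125)
125 [ 0.07451561 -0.36298028] 161.53076 ((-0.24819564819335938, 0.029603958129882812), (15.845619201660156, 41.949161529541016), 73.2978286743164)
```

```bash
python3 - <<'E'
from h import *
c=NC+29.3*E_
for n in('top','side'):
    d=load(n); k=8; u0,v0=[int(x)-25 for x in proj(d,[*c,40])]; im=cv2.resize(d['frame'][v0:v0+50,u0:u0+50],None,fx=k,fy=k,interpolation=cv2.INTER_CUBIC).astype(int)
    R=im[...,0]-np.maximum(im[...,1],im[...,2]); m=(R>20).astype(np.uint8); N,lab,st,ce=cv2.connectedComponentsWithStats(m)
    for i in range(1,N):
        if st[i,4]<60: continue
        u,v=(ce[i]+.5)/k-.5+[u0,v0]; X=ray(d,u,v,40)[:2]-c; a=np.degrees(np.arctan2(X[1],X[0])); print(n,(u.round(1),v.round(1)),'area',st[i,4],'max',R[lab==i].max(),'r',np.hypot(*X).round(1),'ang',a.round(1),'rd',((TH+180-a)%360).round(1))
    # disc: project centre to check
    print(proj(d,[*c,40]))
E
```

```text
top (np.float64(256.2), np.float64(161.6)) area 15532 max 58 r 63.6 ang 47.5 rd 181.7
top (np.float64(264.0), np.float64(176.0)) area 223 max 35 r 28.7 ang 74.5 rd 154.7
top (np.float64(249.9), np.float64(179.5)) area 90 max 22 r 61.9 ang 90.6 rd 138.6
top (np.float64(257.6), np.float64(196.4)) area 16451 max 52 r 60.4 ang 134.3 rd 94.9
top (np.float64(287.1), np.float64(189.2)) area 976 max 77 r 37.8 ang -131.5 rd 0.7
[275.40341182 179.01622861]
side (np.float64(355.7), np.float64(223.0)) area 136 max 41 r 75.6 ang -153.9 rd 23.1
side (np.float64(363.6), np.float64(226.7)) area 3983 max 48 r 62.8 ang -165.2 rd 34.4
side (np.float64(354.9), np.float64(236.4)) area 756 max 164 r 40.0 ang -135.4 rd 4.6
side (np.float64(383.2), np.float64(243.4)) area 2985 max 46 r 35.8 ang 128.8 rd 100.4
side (np.float64(381.3), np.float64(253.4)) area 721 max 122 r 28.4 ang 79.2 rd 150.0
side (np.float64(344.5), np.float64(268.4)) area 1478 max 201 r 67.7 ang -27.8 rd 257.0
[366.96524392 248.8207657 ]
```

```bash
python3 - <<'E'
from h import *
plan([626.9,136.3,130],72,17)
E
```

```text
at [ 417.7 -106.1  167.7] yaw -40.94 q [-0.25  0.03 -0.53  1.    0.    2.04] t 8.9 F [ 1.2  0.7 -0.3] tilt [ 0.0015 -0.0001]
turn about z/row -6.64
0 [ 0.0188 -0.0001  0.0022]
1 [0.0187 0.0021 0.0022]
2 [0.0183 0.0043 0.0022]
3 [0.0177 0.0064 0.0022]
4 [0.0169 0.0084 0.0022]
5 [0.0158 0.0103 0.0022]
6 [0.0145 0.012  0.0022]
7 [0.013  0.0136 0.0022]
8 [0.0113 0.015  0.0022]
9 [0.0095 0.0163 0.0022]
10 [0.0076 0.0172 0.0022]
11 [0.0055 0.018  0.0022]
12 [0.0034 0.0185 0.0022]
13 [0.0012 0.0188 0.0022]
14 [-0.0009  0.0188  0.0022]
15 [-0.0031  0.0186  0.0022]
16 [-0.0052  0.0181  0.0022]
```

Call:
send_rows(
  series="0 0 -6.6 0.019 0 0.002 0.045;0 0 -6.6 0.0185 0.002 0.002 0.045;0 0 -6.6 0.0185 0.0045 0.002 0.045;0 0 -6.6 0.0175 0.0065 0.002 0.045;0 0 -6.6 0.017 0.0085 0.002 0.045;0 0 -6.6 0.016 0.0105 0.002 0.045;0 0 -6.6 0.0145 0.012 0.002 0.045;0 0 -6.6 0.013 0.0135 0.002 0.045",
)

```text
clock: 9.57
tcp_pos: [518.4, 11.0, 151.0]
eef_rot: [0.626, 0.78, 0.0, 0.0]
wrist_force: [0.2, -0.4, -0.3]
opening: 0.526
finger_force: 0.0
```

Call:
send_rows(
  series="0 0 -6.6 0.0115 0.015 0.002 0.045;0 0 -6.6 0.0095 0.0165 0.002 0.045;0 0 -6.6 0.0075 0.017 0.002 0.045;0 0 -6.6 0.0055 0.018 0.002 0.045;0 0 -6.6 0.0035 0.0185 0.002 0.045;0 0 -6.6 0.001 0.019 0.002 0.045;0 0 -6.6 -0.001 0.019 0.002 0.045;0 0 -6.6 -0.003 0.0185 0.002 0.045",
)

```text
clock: 10.23
tcp_pos: [617.4, 125.0, 134.8]
eef_rot: [0.214, 0.977, 0.0, 0.0]
wrist_force: [-0.0, -0.6, -0.3]
opening: 0.529
finger_force: 0.0
```

Call:
send_rows(
  series="0 0 -6.6 -0.005 0.018 0.002 0.045;0 0 0 0 0 0 0.045;0 0 0 0 0 0 0.045;0 0 0 0 0 0 0.045",
)

```text
clock: 10.57
tcp_pos: [628.1, 137.3, 132.6]
eef_rot: [0.162, 0.987, -0.0, -0.0]
wrist_force: [0.4, -0.2, 0.7]
opening: 0.528
finger_force: 0.0
```

```bash
python3 - <<'E'
from h import *
plan([626.9,136.3,46],72,1)
E
```

```text
at [628.1 137.3 132.6] yaw 71.38 q [ 0.22  0.45 -0.09  1.04 -0.    0.54] t 10.57 F [ 0.4 -0.2  0.7] tilt [-0.0006 -0.0002]
turn about z/row -0.62
0 [ 0.0008 -0.0013  0.0866]
```

Call:
send_rows(
  series="0 0 -0.6 0.001 -0.0015 0.01 0.045;0 0 0 0 0 0.025 0.045;0 0 0 0 0 0.025 0.045;0 0 0 0 0 0.015 0.045;0 0 0 0 0 0.009 0.045;0 0 0 0 0 0.0025 0.045;0 0 0 0 0 0 0.045;0 0 0 0 0 0 0.045",
)

```text
clock: 11.23
tcp_pos: [627.6, 135.4, 47.2]
eef_rot: [0.157, 0.988, 0.0, 0.001]
wrist_force: [0.1, 0.2, 0.1]
opening: 0.526
finger_force: 0.0
```

```bash
python3 - <<'E'
from h import *
shot('top');plan([626.9,136.3,46],72,1)
E
```

```text
at [627.9 135.5  47.6] yaw 71.99 q [ 0.21  0.51 -0.19  0.87  0.    0.53] t 11.28 F [ 0.1  0.7 -0.3] tilt [0.002  0.0004]
turn about z/row -0.01
0 [0.0012 0.0004 0.0016]
```

Grip the holder gently and see where its flats bring the tool.

Call:
send_rows(
  series="0 0 0 0.001 0.0005 0.001 0.045;0 0 0 0 0 0 0.01;0 0 0 0 0 0 0.01;0 0 0 0 0 0 0.01;0 0 0 0 0 0 0.01;0 0 0 0 0 0 0.01;0 0 0 0 0 0 0.01;0 0 0 0 0 0 0.01",
  newtons=20,
)

```text
clock: 11.95
tcp_pos: [626.6, 136.5, 45.9]
eef_rot: [0.156, 0.988, 0.0, 0.0]
wrist_force: [-1.4, 0.6, 5.3]
opening: 0.182
finger_force: 23.6
```

```bash
python3 - <<'E'
from h import *
plan([626.9,136.3,46],72,1);o=manip.get_obs();print(o['wrist_torque'].round(3),o['opening']*85.4,o['finger_force'])
E
```

```text
at [626.6 136.5  45.9] yaw 72.01 q [ 0.21  0.51 -0.19  0.86  0.    0.53] t 11.95 F [-1.4  0.6  5.3] tilt [0.0009 0.0004]
turn about z/row 0.01
0 [-0.0004 -0.0001 -0.0001]
[0.137 0.219 0.043] 15.5179044315485 23.564222753047943
```

Call:
send_rows(
  series="0 0 0 0 0 -0.002 0.01;0 0 -3 0 0 0 0.01;0 0 -6 0 0 0 0.01;0 0 -6 0 0 0 0.01;0 0 -6 0 0 0 0.01;0 0 -6 0 0 0 0.01;0 0 -6 0 0 0 0.01;0 0 -6 0 0 0 0.01",
  newtons=25,
)

```text
clock: 12.62
tcp_pos: [625.5, 136.0, 46.2]
eef_rot: [-0.185, 0.983, -0.0, -0.001]
wrist_force: [0.7, 0.7, -3.1]
opening: 0.181
finger_force: 24.7
```

Call:
send_rows(
  series="0 0 -6 0 0 0 0.01;0 0 -6 0 0 0 0.01;0 0 -6 0 0 0 0.01;0 0 -6 0 0 0 0.01;0 0 -6 0 0 0 0.01;0 0 -6 0 0 0 0.01;0 0 -6 0 0 0 0.01;0 0 -6 0 0 0 0.01",
)

```text
clock: 13.28
tcp_pos: [625.7, 135.8, 46.2]
eef_rot: [-0.568, 0.823, 0.0, -0.001]
wrist_force: [2.5, -0.7, -4.5]
opening: 0.181
finger_force: 24.6
```

Call:
send_rows(
  series="0 0 -6 0 0 0 0.01;0 0 -6 0 0 0 0.01;0 0 -6 0 0 0 0.01;0 0 -6 0 0 0 0.01;0 0 -4 0 0 0 0.01;0 0 0 0 0 0 0.01;0 0 0 0 0 0 0.01;0 0 0 0 0 0 0.01",
)

```text
clock: 13.95
tcp_pos: [625.8, 135.8, 46.6]
eef_rot: [0.748, -0.663, -0.0, 0.001]
wrist_force: [1.7, -2.0, -6.3]
opening: 0.182
finger_force: 24.4
```

```bash
python3 - <<'E'
from h import *
plan([626.9,136.3,48],187,1);o=manip.get_obs();print(o['wrist_torque'].round(3),o['opening']*85.4,o['finger_force'])
E
```

```text
at [625.8 135.8  46.6] yaw -173.11 q [ 0.21  0.51 -0.19  0.87 -0.   -1.48] t 13.95 F [ 1.7 -2.  -6.3] tilt [-0.0009 -0.0008]
turn about z/row -0.11
0 [-0.0004 -0.0011 -0.0014]
[-0.183 -0.606  0.034] 15.555930821625482 24.436815083026886
```

Call:
send_rows(
  series="0 0 0 0 0 0.001 0.01;0 0 0 0 0 0 0.01;0 0 0 0 0 0 0.025;0 0 0 0 0 0 0.045;0 0 0 0 0 0 0.045;0 0 0 0 0 0 0.045",
)

```text
clock: 14.45
tcp_pos: [626.4, 136.5, 46.8]
eef_rot: [0.749, -0.663, 0.0, -0.0]
wrist_force: [-0.2, 0.1, 0.3]
opening: 0.528
finger_force: 0.0
```

Call:
send_rows(
  series="0 0 0 0 0 -0.01 0.045;0 0 0 0 0 -0.025 0.045;0 0 0 0 0 -0.035 0.045;0 0 0 0 0 -0.035 0.045;0 0 0 -0.015 0.035 0 0.045;0 0 0 -0.015 0.035 0 0.045;0 0 0 -0.015 0.035 0 0.045;0 0 0 -0.015 0.035 0 0.045",
)

```text
clock: 15.12
tcp_pos: [478.7, 179.0, 152.4]
eef_rot: [0.749, -0.663, 0.0, -0.001]
wrist_force: [-0.3, 0.7, -0.4]
opening: 0.527
finger_force: 0.0
```

```bash
python3 - <<'E'
from h import *
plan([626.9,136.3,48],187,1)
E
```

```text
at [478.7 179.  152.4] yaw -173.04 q [ 0.36  0.19 -0.39  0.99  0.   -1.33] t 15.12 F [-0.3  0.7 -0.4] tilt [0.0013 0.0008]
turn about z/row -0.04
0 [ 0.0605 -0.1418  0.1046]
```

```bash
cat >> h.py <<'E'
def reds(c,names=('top','side')):
  for n in names:
    d=load(n); k=8; u0,v0=[int(x)-25 for x in proj(d,[*c,40])]; im=cv2.resize(d['frame'][v0:v0+50,u0:u0+50],None,fx=k,fy=k,interpolation=cv2.INTER_CUBIC).astype(int)
    R=im[...,0]-np.maximum(im[...,1],im[...,2]); m=(R>20).astype(np.uint8); N,lab,st,ce=cv2.connectedComponentsWithStats(m)
    for i in range(1,N):
        if st[i,4]<60: continue
        u,v=(ce[i]+.5)/k-.5+[u0,v0]; X=ray(d,u,v,40)[:2]-c; a=np.degrees(np.arctan2(X[1],X[0])); r=np.hypot(*X)
        if r<46: print(n,(u.round(1),v.round(1)),'area',st[i,4],'max',R[lab==i].max(),'r',r.round(1),'rd',((TH+180-a)%360).round(1))
E
python3 - <<'E'
from h import *
d=shot('top');s=shot('side'); c=NC+29.3*E_; reds(c)
for lo,hi in((64,80),(36,46)):
    q=local(d,c,np.array([1.,0]),lo,hi,(38,38))[:,:2].astype(np.float32); y=q-q.mean(0); ev=np.linalg.svd(y.T@y)[0][:,0]; print(len(q),q.mean(0),np.degrees(np.arctan2(ev[1],ev[0])),cv2.minAreaRect(q), cv2.minEnclosingCircle(q))
r=local(d,NC,E_,14,24,(110,50)); print(r.mean(0), np.percentile(r[:,:2],[1,99],axis=0))
k=8;h=[]
for D,w in((d,25),(s,25)):
    u,v=[int(x) for x in proj(D,[*c,40])]; h.append(cv2.resize(D['frame'][v-25:v+25,u-25:u+25],None,fx=k,fy=k,interpolation=cv2.INTER_CUBIC))
cv2.imwrite('pics/dd.png',np.hstack(h)[...,::-1])
E
```

```text
top (np.float64(287.4), np.float64(189.2)) area 1171 max 74 r 38.6 rd 360.0
top (np.float64(277.1), np.float64(191.4)) area 418 max 40 r 30.4 rd 41.6
side (np.float64(354.4), np.float64(236.2)) area 660 max 148 r 40.8 rd 3.8
side (np.float64(385.5), np.float64(244.3)) area 1068 max 44 r 38.6 rd 106.5
side (np.float64(387.2), np.float64(249.7)) area 402 max 40 r 38.2 rd 128.2
131 [-0.9634827 -0.6254725] 97.1635 ((-0.4305887222290039, -1.3897590637207031), (15.857373237609863, 44.19601058959961), 6.465090274810791) ((-0.148369699716568, -1.3369488716125488), 22.22092056274414)
451 [-2.5919578 -1.975639 ] -149.42484 ((-1.7019424438476562, 0.12459182739257812), (67.46073150634766, 64.99175262451172), 8.756428718566895) ((-2.9528067111968994, -2.991124391555786), 36.727012634277344)
[ 3.46483095e+00 -6.13112578e-04  1.90492019e+01] [[-83.09935278 -43.07789244]
 [ 82.47770125  41.25464533]]
```

View pics/dd.png

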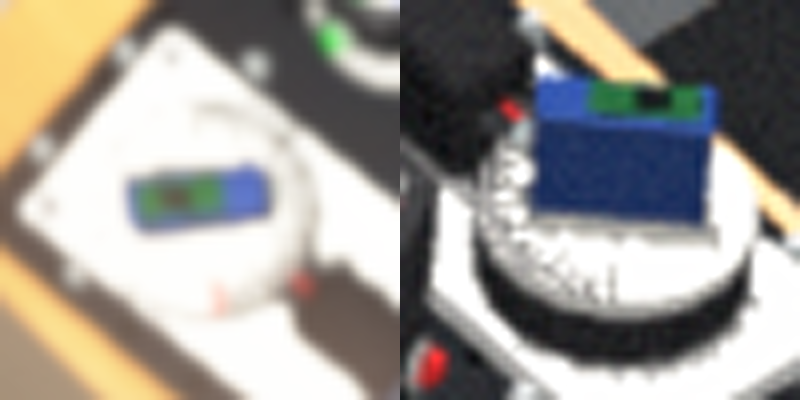

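The left half shows the zero tick at (220,297) and the index at (302,283). The image and the tool yaw both give a reading of about 42°, so I'll turn 2° more.

Call:
send_rows(
  series="0 0 0 0.015 -0.035 0 0.045;0 0 0 0.015 -0.035 0 0.045;0 0 0 0.015 -0.035 0 0.045;0 0 0 0.015 -0.035 0 0.045;0 0 0 0 0 0.02 0.045;0 0 0 0 0 0.02 0.045;0 0 0 0 0 0 0.045;0 0 0 0 0 0 0.045",
)

```text
clock: 15.88
tcp_pos: [625.5, 135.8, 110.7]
eef_rot: [0.749, -0.663, -0.001, 0.001]
wrist_force: [-0.3, -0.1, 0.7]
opening: 0.526
finger_force: 0.0
```

```bash
python3 - <<'E'
from h import *
shot('top');plan([626.2,136.0,48],187,1)
E
```

```text
at [626.2 136.2 112. ] yaw -172.99 q [ 0.21  0.46 -0.12  1.   -0.   -1.48] t 15.93 F [-0.   0.6 -0.3] tilt [-0.0003 -0.0001]
turn about z/row 0.01
0 [0.0002 0.     0.064 ]
```

Call:
send_rows(
  series="0 0 0 0 0 0.02 0.045;0 0 0 0 0 0.025 0.045;0 0 0 0 0 0.013 0.045;0 0 0 0 0 0.005 0.045;0 0 0 0 0 0 0.045;0 0 0 0 0 0 0.045",
)

```text
clock: 16.43
tcp_pos: [627.1, 136.6, 50.0]
eef_rot: [0.749, -0.662, 0.001, -0.001]
wrist_force: [0.6, 0.3, -0.7]
opening: 0.526
finger_force: 0.0
```

Call:
send_rows(
  series="0 0 0 0 0 0 0.01;0 0 0 0 0 0 0.01;0 0 0 0 0 0 0.01;0 0 0 0 0 0 0.01;0 0 0 0 0 0 0.01;0 0 -1 0 0 0 0.01;0 0 -1 0 0 0 0.01;0 0 0 0 0 0 0.01",
  newtons=20,
)

```text
clock: 17.1
tcp_pos: [627.1, 136.5, 49.9]
eef_rot: [0.761, -0.649, 0.001, -0.001]
wrist_force: [-1.7, 0.1, 6.1]
opening: 0.186
finger_force: 23.0
```

Call:
send_rows(
  series="0 0 0 0 0 0 0.01;0 0 0 0 0 0 0.01;0 0 0 0 0 0 0.01",
)

```text
clock: 17.35
tcp_pos: [627.1, 136.5, 49.8]
eef_rot: [0.76, -0.649, 0.001, -0.001]
wrist_force: [-0.8, -0.5, 5.5]
opening: 0.183
finger_force: 23.0
```

```bash
python3 - <<'E'
from h import *
plan([626.2,136.0,48],189,1);o=manip.get_obs();print(o['wrist_torque'].round(3),o['opening']*85.4)
E
```

```text
at [627.1 136.5  49.8] yaw -170.99 q [ 0.21  0.51 -0.19  0.87  0.   -1.51] t 17.35 F [-0.8 -0.5  5.5] tilt [0.002  0.0005]
turn about z/row 0.01
0 [0.0003 0.001  0.0018]
[-0.074  0.376  0.039] 15.621267308998743
```

Call:
send_rows(
  series="0 0 0 0 0 0 0.025;0 0 0 0 0 0 0.045;0 0 0 0 0 0 0.045;0 0 0 0 0 -0.01 0.045;0 0 0 0 0 -0.03 0.045;0 0 0 0 0 -0.04 0.045;0 0 0 0 0 -0.02 0.075;0 0 0 0 0 0 0.075",
)

```text
clock: 18.02
tcp_pos: [629.8, 137.0, 155.0]
eef_rot: [0.76, -0.649, 0.003, -0.004]
wrist_force: [0.2, 0.2, 0.4]
opening: 0.79
finger_force: 0.0
```

```bash
python3 - <<'E'
from h import *
N=np.array([-E_[1],E_[0]]); tc=NC+30*E_-92*N; print('nominal',tc)
for n,f in(('top','pics/top0.png'),('side','pics/side0.png')):
    d=load(n); F=cv2.imread(f); u,v=[int(x) for x in proj(d,[*tc,98])]; k=8
    im=cv2.resize(F[v-16:v+16,u-16:u+16],None,fx=k,fy=k,interpolation=cv2.INTER_CUBIC); m=(im.max(2)>140).astype(np.uint8)
    m=cv2.morphologyEx(m,cv2.MORPH_CLOSE,np.ones((25,25))); Nn,lab,st,ce=cv2.connectedComponentsWithStats(m)
    i=lab[16*k,16*k]; ys,xs=np.nonzero(lab==i); pts=np.array([ray(d,(x+.5)/k-.5+u-16,(y+.5)/k-.5+v-16,98)[:2] for x,y in zip(xs[::7],ys[::7])]).astype(np.float32)
    print(n,i,st[i],pts.mean(0),cv2.minAreaRect(pts))
plan([*tc,130],199.2,4)
E
```

```text
nominal [697.04616324  76.8951561 ]
top 1 [    0     0   256   256 42460] [703.3109   71.36157] ((699.9968872070312, 79.38160705566406), (73.16487884521484, 73.74693298339844), 89.64846801757812)
side 2 [   45    59   183   137 19235] [695.1338   77.00115] ((694.8946533203125, 77.10884094238281), (40.4418830871582, 39.657020568847656), 40.894229888916016)
at [629.8 137.  155. ] yaw -171.0 q [ 0.21  0.43 -0.06  1.07 -0.   -1.51] t 18.02 F [0.2 0.2 0.4] tilt [0.0092 0.002 ]
turn about z/row -2.55
0 [ 0.0175 -0.0142  0.0064]
1 [ 0.0181 -0.0134  0.0064]
2 [ 0.0187 -0.0126  0.0064]
3 [ 0.0192 -0.0117  0.0063]
```

Call:
send_rows(
  series="0 0 -2.5 0.0175 -0.014 0.006 0.075;0 0 -2.5 0.018 -0.0135 0.006 0.075;0 0 -2.6 0.0185 -0.0125 0.006 0.075;0 0 -2.6 0.019 -0.0115 0.006 0.075;0 0 0 0 0 0 0.075;0 0 0 0 0 0 0.075;0 0 0 0 0 0 0.075;0 0 0 0 0 0 0.075",
)

```text
clock: 18.68
tcp_pos: [692.0, 77.0, 124.5]
eef_rot: [0.815, -0.579, -0.0, -0.0]
wrist_force: [0.0, -0.1, -0.1]
opening: 0.877
finger_force: 0.0
```

```bash
python3 - <<'E'
from h import *
shot('side');plan([696.5,77,72],199.2,1)
E
```

```text
at [692.1  77.1 124.7] yaw -160.76 q [ 0.11  0.55  0.06  1.08  0.   -1.8 ] t 18.73 F [-0.7  0.4  0.5] tilt [0.     0.0002]
turn about z/row 0.04
0 [ 0.0016 -0.0041  0.0527]
```

Call:
send_rows(
  series="0 0 0 0.0015 -0.004 0.01 0.075;0 0 0 0 0 0.02 0.075;0 0 0 0 0 0.015 0.075;0 0 0 0 0 0.006 0.075;0 0 0 0 0 0 0.075;0 0 0 0 0 0 0.04;0 0 0 0 0 0 0.04;0 0 0 0 0 0 0.04",
  newtons=25,
)

```text
clock: 19.4
tcp_pos: [697.4, 76.4, 74.6]
eef_rot: [0.815, -0.579, 0.0, -0.0]
wrist_force: [-2.8, -0.0, 2.6]
opening: 0.576
finger_force: 27.8
```

Call:
send_rows(
  series="0 0 0 0 0 0 0.04;0 0 0 0 0 0 0.04;0 0 0 0 0 0 0.04;0 0 0 0 0 0 0.04",
)

```text
clock: 19.73
tcp_pos: [697.4, 76.4, 74.5]
eef_rot: [0.815, -0.579, 0.0, -0.001]
wrist_force: [-2.4, 0.2, 6.5]
opening: 0.58
finger_force: 28.2
```

```bash
python3 - <<'E'
from h import *
plan([696.5,77,72],199.2,1);o=manip.get_obs();print(o['wrist_torque'].round(3),o['opening']*85.4,o['finger_force'])
E
```

```text
at [697.4  76.4  74.5] yaw -160.8 q [ 0.11  0.59  0.01  0.99  0.   -1.8 ] t 19.73 F [-2.4  0.2  6.5] tilt [0.0014 0.0003]
turn about z/row 0.0
0 [-0.0009  0.0007  0.0025]
[0.073 0.422 0.035] 49.494773328523095 28.193518817424774
```

Call:
send_rows(
  series="0 0 4 0 0 0 0.04;0 0 6 0 0 0 0.04;0 0 6 0 0 0 0.04;0 0 6 0 0 0 0.04;0 0 6 0 0 0 0.04;0 0 6 0 0 0 0.04;0 0 6 0 0 0 0.04;0 0 6 0 0 0 0.04",
  newtons=40,
)

```text
clock: 20.4
tcp_pos: [697.2, 76.3, 74.6]
eef_rot: [-0.522, 0.853, -0.0, 0.001]
wrist_force: [-4.0, -0.0, 7.0]
opening: 0.579
finger_force: 41.3
```

Call:
send_rows(
  series="0 0 6 0 0 0 0.04;0 0 6 0 0 0 0.04;0 0 2 0 0 0 0.04;0 0 0 0 0 0 0.04;0 0 0 0 0 0 0.04;0 0 0 0 0 0 0.06;0 0 0 0 0 0 0.068;0 0 0 0 0 0 0.068",
)

```text
clock: 21.07
tcp_pos: [697.2, 76.2, 73.2]
eef_rot: [-0.416, 0.909, -0.0, 0.0]
wrist_force: [-0.1, 0.1, -0.2]
opening: 0.8
finger_force: 0.0
```

```bash
python3 - <<'E'
from h import *
plan([696.5,77,150],139.2,1)
E
```

```text
at [697.2  76.2  73.2] yaw 139.2 q [ 0.11  0.59  0.01  0.99 -0.   -0.75] t 21.07 F [-0.1  0.1 -0.2] tilt [0.0004 0.    ]
turn about z/row -0.0
0 [-0.0002  0.001  -0.0768]
```

Call:
send_rows(
  series="0 0 0 0 0 -0.01 0.068;0 0 0 0 0 -0.03 0.068;0 0 0 0 0 -0.04 0.068;0 0 0 0.02 0 -0.02 0.068;0 0 0 0.04 0 0 0.068;0 0 0 0.04 0 0 0.068;0 0 0 0.04 0 0 0.068;0 0 0 0.04 0 0 0.068",
)

```text
clock: 21.73
tcp_pos: [578.3, -61.0, 174.2]
eef_rot: [-0.417, 0.909, -0.0, 0.0]
wrist_force: [0.4, -0.6, 0.5]
opening: 0.797
finger_force: 0.0
```

Call:
send_rows(
  series="0 0 0 0.04 0 0 0.068;0 0 0 0.04 0 0 0.068;0 0 0 0.03 0 0 0.068;0 0 0 0 0 0 0.068;0 0 0 0 0 0 0.068",
)

```text
clock: 22.15
tcp_pos: [507.0, -144.4, 174.3]
eef_rot: [-0.415, 0.91, -0.0, 0.001]
wrist_force: [0.2, -0.5, 1.0]
opening: 0.797
finger_force: 0.0
```

```bash
python3 - <<'E'
from h import *
d=shot('top');s=shot('side'); c=NC+29.3*E_; reds(c)
q=local(d,c,np.array([1.,0]),64,80,(38,38))[:,:2].astype(np.float32); y=q-q.mean(0); ev=np.linalg.svd(y.T@y)[0][:,0]; print(len(q),q.mean(0),np.degrees(np.arctan2(ev[1],ev[0])))
r=local(d,NC,E_,14,24,(110,50)); print(r.mean(0))
k=8;h=[]
for D,C,z in((s,c,44),(s,[696.5,77],90)):
    u,v=[int(x) for x in proj(D,[*C,z])]; h.append(cv2.resize(D['frame'][v-25:v+25,u-25:u+25],None,fx=k,fy=k,interpolation=cv2.INTER_CUBIC))
cv2.imwrite('pics/f.png',np.hstack(h)[...,::-1])
F=d['frame'].astype(int); u,v=[int(x) for x in proj(d,[696.5,77,98])]; P=F[v-9:v+10,u-9:u+10]
for nm,i in(('r',0),('g',1),('b',2)):
    w=np.clip(P[...,i]-np.delete(P,i,2).max(2)-25,0,None); yy,xx=np.mgrid[v-9:v+10,u-9:u+10]
    if w.sum(): print(nm,w.sum(),(ray(d,(w*xx).sum()/w.sum(),(w*yy).sum()/w.sum(),98)[:2]-[696.5,77]).round(1))
E
```

```text
top (np.float64(287.5), np.float64(189.1)) area 1108 max 80 r 38.3 rd 359.4
top (np.float64(277.6), np.float64(191.6)) area 228 max 35 r 31.2 rd 39.6
side (np.float64(354.5), np.float64(236.6)) area 720 max 122 r 39.8 rd 3.1
side (np.float64(385.6), np.float64(244.5)) area 1070 max 42 r 38.6 rd 107.0
side (np.float64(387.4), np.float64(249.8)) area 414 max 40 r 38.4 rd 128.6
132 [ 0.01863281 -0.67719346] 98.88167
[ 4.36151185 -0.54760892 19.00001966]
r 1512 [17.6  1.4]
g 625 [ 4.3 15.9]
b 610 [-12.1  10.8]
```

View pics/f.png

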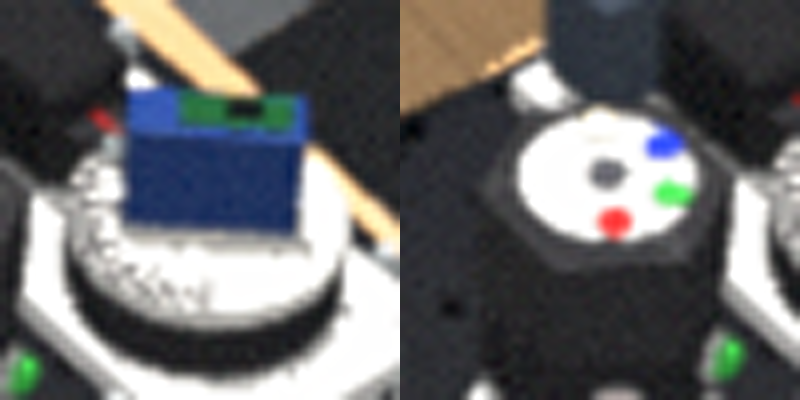

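The blue dot now faces the dial at 138°, against a target of 139.2°. The scale reads about 40, the stage is seated flat, and the arm is clear, so I'm handing in.

```bash
python3 -c "
from rig import manip
print(manip.close_job())"
```

```text
the job is handed in; nothing more can be done
None
```

The job is handed in, and no verdict came back: my last camera checks showed the stage seated flat between the pins, the dial reading about 40°, the blue LED facing the dial, and the arm clear of everything. I didn't re-check the pliers in the images; no planned move went near them.

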